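Lift the leaning tiffin lid off the heap and close the carrier with it

ROBOT

A 6-joint arm with a two-finger parallel gripper is mounted at the origin on the work surface. World frame = base frame: x ahead of the robot, y to its left, z up, the work surface at z = 0. Lengths are in m, angles in rad, forces in N, time in s.
With the tool pointing down it reaches from about 0.25 to 0.775 m from the base axis. Payload 4 kg.
Tool frame: the origin (TCP) lies on the centre line of the jaws, within the pads' length; the fingertips stand 8 mm ahead of it and the grasp point (between the pads) lies 11 mm behind it; y points along the fingers, x is the direction in which the jaws open and shut, and the axes are right-handed (so a half turn about y gives the same grasp; the last joint's range is limited). The gripper opens to 94 mm and grips with 3 to 60 N. Pads are 16 mm wide; open, the fingers measure 119 mm over their backs; the gripper's body (75 mm by 177 mm) begins 78 mm behind the grasp point.
Start: joints at [-1.412, 0.087, 1.371, -0, 1.684, -0.103], TCP at [0.142, -0.531, 0.214] pointing down, gripper open.
Joint ranges: [-3.1, 3.1], [-0.76, 2.03], [0.27, 2.55], [-1.08, 4.22], [0.17, 2.65], [-2.57, 2.57]. Speed limits (rad/s): [2.79, 2.79, 3.14, 3.14, 3.14, 3.14].

INTERFACE

Orientations are given as [roll, pitch, yaw] about the fixed x, y, z axes, in that order (R = Rz(yaw) Ry(pitch) Rx(roll)).
In Python, from bench import robot gives the robot as it stands.
- The arm moves only by the tool step_arm, never from a script. Its argument "commands" is a list of rows, each an object with "xyz": the shift along the world's x, y, z in m, a list of three; "twist": the turn, a rotation vector about the world's x, y, z in degrees, a list of three. In form: [{"xyz": [tx, ty, tz], "twist": [ax, ay, az]}, ...]. A call has 1 to 12 rows; each row is the pose to reach, as a shift and turn from the pose commanded when the call began; what a row does not reach only later rows make up. A row lasts 1/12 s, in which the tool goes at most 41.7 mm and 7.16 degrees, less where a joint would pass 70% of its speed; a pose out of reach is approached as far as the arm can. A call with a gripper value outside its range is refused whole. "fingers" is the closure in counts, from 0 (fully open) to 255 (shut), set as the call begins (left out, the last holds). The fingers move at their own pace and stop on an object; the grip force is fixed at half the most. Time passes only in rows, so rows that repeat a pose let the fingers close. It gives the time, the measured TCP pose, the force and the opening at its end, in the units of the state.
- robot.get_obs(): the state, without advancing time (a new reading comes with each control period).
- robot.snapshot(name): name is "scene" or "top"; returns (picture, depth): 420x560x3 uint8, red, green, blue; 420x560 float32, m along the optical axis (not along the pixel's ray), 0 where there is no reading.
- robot.camera_info(name): a dict with "fx", "fy", "cx", "cy" (pixels), "k1" (the pictures are not rectified: a ray, as slopes to the right and down, at radius r is drawn at 1 + k1 r^2 times it, then the intrinsics apply), "R" (3x3) and "t" (3): a world point X has camera coordinates R X + t. Camera axes: x right, y down, z forward; pixel columns grow to the right and rows downward; lengths in m; the calibration is good to about 2 mm. A picture is of the moment at which its call begins. camera_info takes no time and is no camera call.
- robot.close_job(): hands the job in, once; it reports no verdict.
The state is a dict: "time": time; "joint_positions": joint angles; "qvel": joint speeds; "joint_torque": joint torques, N m; "tool_pos": TCP position; "ee_rot": TCP orientation; "wrist_force": force on the tool from outside, world axes, zero at the start; "wrist_torque": the same for the moment, N m; "width": finger opening in m.
Only numpy, scipy, OpenCV 4.12 (cv2) and the standard library are available. Lean on these libraries where they do the work, as an engineer would, in place of code of your own. Each camera call takes 0.05 s, during which the arm holds its last target.

TASK

The steel tiffin lid lies on top of a heap, leaning over the green silicone lid and the blue lunchbox that carries the teaspoon. Grip it by its black handle, lift it clear of the heap without dragging or shifting anything beneath it, and close the open tiffin carrier with it: lower it gently by feel, level, until it rests in the mouth while you still hold it, then let go, so that it sits flat and fully home. Do not ram the lid down or drop it, do not shift or tip the carrier, and leave the tumbler and the spice jar alone.

Things in the scene. Friction and masses are not known exactly. Their poses are not given: they have to be found in the camera images.
- lid_grip (a point): Centre of the black handle bar of the steel tiffin lid. z = lid normal, out of its upper face; y along the bar; x across it, up the slope at the start. Bar 80 (y) x 14 (x) x 14 mm (z), on two posts at y +-30 mm. Below this point along the lid's z: upper face of the flange 22 mm, underside 26 mm. At the start it leans about 32 degrees, upper face roughly towards the robot.
- carrier_mouth (a point): Centre of the open mouth of the three-tier steel tiffin carrier, 160 mm above the counter; z up. This height is for a fully nested top tier: the real rim stands 0 to 18 mm higher, by an amount not reported (tier jammed stiffly), so find it by touch. Mouth 114 mm across inside; the lid's plug has 5 mm play all round. With the lid home its flange is on the rim, lid_grip 26 mm above the real rim.
- lunchbox_center (a point): centre of the blue plastic lunchbox, 100 (x) x 150 (y) x 55 (z) mm, loose, about 0.3 kg, standing on the counter; the lid leans on the top edge of its -x face. Its y is parallel to the lid's handle bar at the start. Must not be shifted.
- green_center (a point): centre of the flat round green silicone lid, 100 mm across, 5 mm thick, loose, about 70 g, lying on the counter under the steel lid's lower edge. Must not be shifted.
- spoon_center (a point): handle of the steel teaspoon, which lies along the lunchbox's y on top of the lunchbox, beyond the steel lid's upper edge; about 130 mm long, 26 mm wide at the bowl (y + side), 5 mm thick. Must not be shifted.
- tumbler_center (a point): centre (half-way up) of a steel tumbler, 68 mm across the rim, 90 mm tall, loose: a bystander
- jar_center (a point): centre (half-way up) of an amber spice jar with a red cap, 52 mm across, 85 mm tall, loose: a bystander
- steel_lid: The steel lid, 0.16 to 0.29 kg, origin at the centre of the flange's underside, axes as lid_grip. Flange: flat disc 128 mm across, 4 mm thick; under it a plug 104 mm across, 6 mm deep. At the start its lower edge stands on the green lid and its plug rests on the lunchbox's near top edge, held by friction alone.
- lunchbox: the lunchbox, origin at the centre of its underside
- green_lid: the green lid, origin at the centre of its underside
- carrier: The carrier, loose, about 1 kg, a cylinder 120 mm across; origin at the centre of its underside, z up. Side straps at +y (with the lever latch) and -y reach 80 mm from its axis at most and end at least 22 mm below the rim; the mouth is free to 24 mm depth; a wire carrying handle hangs down at +x.
Things that resemble listed ones, but are neither listed nor needed, are in the scene too. What is meant by the lunchbox is not yellow, and is the smaller of those in its own colour.

How it is judged:
On the way, in this order (a step that is already met when the one before it is completed fails the run):
1. the lid is held in the fingers, clear of the lunchbox and the green lid, handle at least 110 mm above the counter (contact force between the fingers and steel_lid above 1 N and height (world z) of lid_grip above 0.11 m and contact force between steel_lid and lunchbox below 0.01 N and contact force between steel_lid and green_lid below 0.01 N), for 0.2 s.
2. still held in the fingers, the lid has been lowered into the mouth and bears on the carrier with more than 1 N (contact force between the fingers and steel_lid above 1 N and contact force between steel_lid and carrier above 1 N and horizontal distance between lid_grip and carrier_mouth below 0.008 m and z of lid_grip in the frame of carrier_mouth below 0.049 m and angle between lid_grip's own z axis and vertical below 0.1 rad), for 0.1 s.
At the end, for the whole second after the job is handed in: Lid home on the carrier: handle centre within 8 mm of the mouth axis, 22-47 mm above the nominal rim, tilt under 0.035 rad, released, at rest, carrier upright and within 20 mm of its start; lunchbox, green lid, spoon within 10 mm of theirs, tumbler and jar within 15 mm (horizontal distance between lid_grip and carrier_mouth below 0.008 m and z of lid_grip in the frame of carrier_mouth between 0.022 and 0.047 m and angle between lid_grip's own z axis and vertical below 0.035 rad and contact force between steel_lid and carrier above 0.5 N and contact force between the fingers and anything else below 0.01 N and angle between carrier_mouth's own z axis and vertical below 0.03 rad and linear speed of each of steel_lid, carrier below 0.02 m/s and distance of each of lunchbox_center, green_center, spoon_center from where it was at the start of the episode below 0.01 m and distance of each of tumbler_center, jar_center from where it was at the start of the episode below 0.015 m and distance of carrier_mouth from where it was at the start of the episode below 0.02 m); the robot touches nothing.
It fails at once if the lunchbox, green lid or teaspoon beneath the steel lid is dragged or shifted more than 10 mm (distance of any of lunchbox_center, green_center, spoon_center from where it was at the start of the episode above 0.01 m).
It fails at once if the tumbler or spice jar is shifted more than 15 mm (distance of any of tumbler_center, jar_center from where it was at the start of the episode above 0.015 m).
It fails at once if the carrier is shifted more than 20 mm or tipped more than 0.1 rad (distance of carrier_mouth from where it was at the start of the episode above 0.02 m or angle between carrier_mouth's own z axis and vertical above 0.1 rad).
It fails at once if the lid is rammed on the carrier with more than 30 N (contact force between steel_lid and carrier above 30 N).
It fails at once if the lid is dropped: out of the fingers and moving faster than 0.25 m/s (contact force between the fingers and steel_lid below 0.001 N and linear speed of steel_lid above 0.25 m/s).
It also fails if it takes over 56 s, if anything falls off the work surface, if the arm or the gripper's body presses on something with over 40 N, if the wrist force passes 120 N, or if a joint passes its speed limit or range.

## Working session

There is one attempt and no reset: what is moved stays moved. The work goes in short steps, Python scripts to look and compute and a tool call to move; the robot and the scene stay as the last step left them, time stands still between calls to the robot, and variables do not carry over. Pictures are saved under pics/ and viewed, and the job is handed in when it is done.

Besides the shell and the picture viewer there is one more tool, called as name(argument=value, ...) on one line, values as JSON. step_arm: Moves the arm, as the interface text tells. Its arguments: {"type":"object","properties":{"commands":{"type":"array"},"fingers":{"type":"number"}},"required":["commands"]}

```bash
ls; mkdir -p pics
python3 - <<'E'
from bench import robot
import cv2,numpy as np
o=robot.get_obs();print({k:np.round(v,3).tolist() for k,v in o.items()})
for n in("scene","top"):
    p,d=robot.snapshot(n);np.savez(f"pics/{n}0.npz",p=p,d=d)
    cv2.imwrite(f"pics/{n}0.png",p[:,:,::-1])
    c=robot.camera_info(n);print(n,{k:np.round(v,4).tolist() for k,v in c.items()})
E
```

```text
pics
{'time': 0.0, 'joint_positions': [-1.412, 0.088, 1.372, -0.0, 1.684, -0.103], 'qvel': [0.002, -0.0, 0.001, -0.002, 0.001, 0.001], 'joint_torque': [0.0, -34.018, -30.243, 0.072, 0.033, -0.0], 'tool_pos': [0.142, -0.531, 0.212], 'ee_rot': [-1.571, 0.002, -1.309], 'wrist_force': [-0.429, 0.365, -0.869], 'wrist_torque': [0.025, 0.01, -0.015], 'width': 0.094}
scene {'fx': 535.8547, 'fy': 535.8547, 'cx': 278.113, 'cy': 214.8139, 'k1': -0.0804, 'R': [[0.5819, 0.8133, 0.0029], [0.7034, -0.5015, -0.5037], [-0.4082, 0.2951, -0.8639]], 't': [-0.4038, -0.3249, 1.3984]}
top {'fx': 415.9812, 'fy': 415.9812, 'cx': 274.5291, 'cy': 211.5959, 'k1': -0.0283, 'R': [[-0.029, -0.9996, -0.0067], [-0.9913, 0.0296, -0.1286], [0.1287, 0.003, -0.9917]], 't': [0.0943, 0.6177, 1.1473]}
```

View pics/scene0.png

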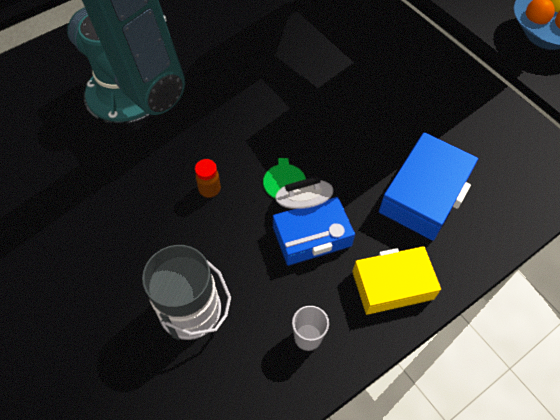

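View pics/top0.png

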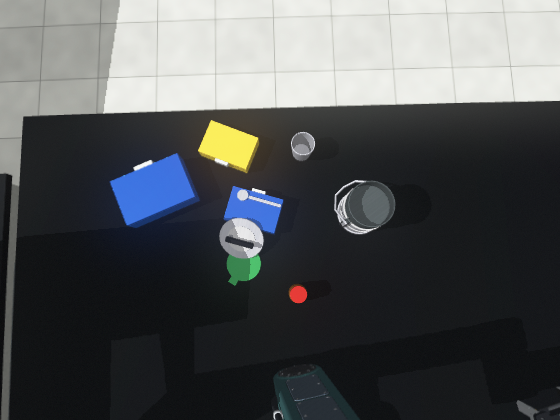

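Scene view: the steel lid with its black bar is at (304,190), on the green lid (285,180) and the small blue box with the spoon (315,230). The carrier is at (185,285), the tumbler at (310,327) and the jar at (207,178).
Lookalikes for the lunchbox (top view): the large blue box (155,190), the yellow box (228,147) and the small blue box (252,208). I choose the small blue one, which carries the spoon. Lookalikes for the lid/handle: the black bar on the steel disc (240,242), the carrier's wire handle (345,205) and the green lid (243,265). I choose the black bar. Next is a close crop and the measurements.

```bash
cat > h.py <<'E'
from bench import robot
import cv2,numpy as np
def load(n,i=0):
    z=np.load(f"pics/{n}{i}.npz");return z['p'],z['d']
def slopes(n,uv):
    c=robot.camera_info(n);uv=np.atleast_2d(np.asarray(uv,float))
    K=np.array([[c['fx'],0,c['cx']],[0,c['fy'],c['cy']],[0,0,1]])
    return cv2.undistortPoints(uv.reshape(-1,1,2),K,np.array([c['k1'],0,0,0.])).reshape(-1,2)
def ray(n,uv):
    c=robot.camera_info(n);R=np.array(c['R']);t=np.array(c['t'])
    s=slopes(n,uv);d=np.c_[s,np.ones(len(s))]@R
    return -R.T@t,d
def atz(n,uv,z):
    o,d=ray(n,uv);return o+d*((z-o[2])/d[:,2])[:,None]
def deproj(n,uv,dep):
    o,d=ray(n,uv);return o+d*np.asarray(dep).reshape(-1,1)
def proj(n,X):
    c=robot.camera_info(n);R=np.array(c['R'])
    K=np.array([[c['fx'],0,c['cx']],[0,c['fy'],c['cy']],[0,0,1]])
    return cv2.projectPoints(np.atleast_2d(np.asarray(X,float)),cv2.Rodrigues(R)[0],np.array(c['t'],float),K,np.array([c['k1'],0,0,0.]))[0].reshape(-1,2)
def cloud(n,i=0):
    p,d=load(n,i);h,w=d.shape
    u,v=np.meshgrid(np.arange(w),np.arange(h))
    X=deproj(n,np.c_[u.ravel(),v.ravel()],d.ravel()).reshape(h,w,3);X[d==0]=np.nan
    return p,X
E
python3 - <<'E'
from h import *
p,d=load("top");q=load("scene")[0]
a=cv2.resize(p[175:295,200:300],None,fx=4,fy=4,interpolation=cv2.INTER_CUBIC)
b=cv2.resize(q[150:270,255:365],None,fx=4,fy=4,interpolation=cv2.INTER_CUBIC)
a=a[:480];im=np.zeros((480,400+440,3),np.uint8);im[:,:400]=a;im[:,400:]=b
cv2.imwrite("pics/crop.png",cv2.resize(im[:,:,::-1],(800,457)))
pt,X=cloud("top");ps,Y=cloud("scene")
for n,I,C in(("top",pt,X),("scene",ps,Y)):
    hsv=cv2.cvtColor(I,cv2.COLOR_RGB2HSV)
    H,S,V=[hsv[...,k].astype(int) for k in range(3)]
    ws={"top":(slice(205,300),slice(205,300)),"scene":(slice(150,260),slice(255,365))}[n]
    m=np.zeros(H.shape,bool);m[ws]=1
    for nm,mm in(("green",(H>45)&(H<75)&(S>120)&(V>60)&m),("blue",(H>105)&(H<125)&(S>120)&(V>60)&m),("black",(V<50)&m&(C[...,2]>0.05)),("grey",(S<60)&(V>70)&m&(C[...,2]>0.008)),("red",(S>150)&((H<5)|(H>175))&(V>120)&(C[...,0]<.7))):
        P=C[mm];P=P[~np.isnan(P[:,0])]
        if len(P): print(n,nm,len(P),np.argwhere(mm).mean(0)[::-1].round(1),np.nanmedian(P,0).round(4),P.min(0).round(3),P.max(0).round(3))
E
```

```text
top green 731 [242.6 268.4] [0.4631 0.1752 0.0048] [ 0.415  0.122 -0.003] [0.502 0.219 0.011]
top blue 1029 [255.9 215.1] [0.6131 0.1199 0.0549] [ 0.559  0.054 -0.005] [0.642 0.222 0.062]
top black 23 [230.1 239.6] [0.5416 0.2042 0.0683] [0.528 0.141 0.063] [0.55  0.213 0.073]
top grey 1259 [241.6 236.9] [0.553  0.1715 0.0481] [0.494 0.06  0.008] [0.637 0.237 0.079]
top red 234 [298.2 293.9] [0.39   0.0193 0.0851] [ 0.369 -0.002  0.078] [0.411 0.041 0.092]
scene green 913 [281.1 176.3] [0.463  0.1759 0.0063] [ 0.413  0.122 -0.003] [0.532 0.222 0.069]
scene blue 3107 [312.  228.7] [0.6313 0.1295 0.0552] [ 0.534  0.053 -0.004] [0.699 0.244 0.061]
scene black 238 [303.6 183.1] [0.5385 0.1796 0.0679] [0.518 0.14  0.055] [0.606 0.226 0.074]
scene grey 1543 [310.1 209.5] [0.5776 0.155  0.0566] [0.495 0.061 0.013] [0.691 0.238 0.079]
scene red 361 [205.4 168.8] [0.3939 0.0193 0.0859] [ 0.308 -0.002 -0.003] [0.415 0.07  0.091]
```

View pics/crop.png

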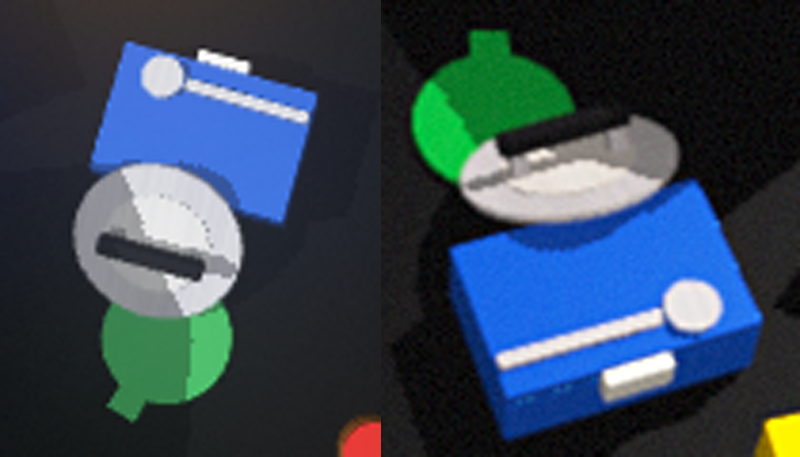

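The crop confirms the black bar on the steel disc at top (240,242) and scene (303,184). The disc leans on the small blue box, which carries the spoon. Next: the lid plane, the bar line, the box edges and the carrier axis.

Run:
```python
from h import *
pt,X=cloud("top");ps,Y=cloud("scene")
# bar masks
res={}
for n,I,C,ws in(("top",pt,X,(222,250,218,265)),("scene",ps,Y,(174,197,284,325))):
    V=I.max(2).astype(int);m=np.zeros(V.shape,np.uint8);r0,r1,c0,c1=ws
    m[r0:r1,c0:c1]=(V[r0:r1,c0:c1]<48)
    k,l,s,cc=cv2.connectedComponentsWithStats(m)
    for j in range(1,k):
        if s[j,4]>20: print(n,"comp",s[j],cc[j].round(1))
    j=1+np.argmax(s[1:,4]);mm=(l==j).astype(np.uint8)
    ct=max(cv2.findContours(mm,0,1)[0],key=cv2.contourArea)
    r=cv2.minAreaRect(ct);print(n,"rect",r);print(cv2.boxPoints(r).round(1).tolist())
    P=C[mm>0];print("depth median",np.nanmedian(P,0).round(4))
# plane of the lid: grey pixels
pl=[]
for n,I,C,ws in(("top",pt,X,(205,265,215,268)),("scene",ps,Y,(178,212,272,336))):
    hsv=cv2.cvtColor(I,cv2.COLOR_RGB2HSV).astype(int)
    m=np.zeros(I.shape[:2],bool);r0,r1,c0,c1=ws;m[r0:r1,c0:c1]=1
    m&=(hsv[...,1]<60)&(hsv[...,2]>70)&(C[...,2]>.012)
    P=C[m];P=P[~np.isnan(P[:,0])]
    Q=P
    for _ in range(12):
        c=np.median(Q,0);A=np.c_[Q[:,:2],np.ones(len(Q))]
        s=np.linalg.lstsq(A,Q[:,2],rcond=None)[0]
        r=P[:,2]-np.c_[P[:,:2],np.ones(len(P))]@s
        Q=P[np.abs(r)<.005]
    nn=np.array([-s[0],-s[1],1]);nn/=np.linalg.norm(nn)
    print(n,"plane",s.round(4),"normal",nn.round(3),"tilt",np.degrees(np.arccos(nn[2])).round(1),"az",np.degrees(np.arctan2(nn[1],nn[0])).round(1),len(Q),len(P),"bb",Q.min(0).round(3),Q.max(0).round(3))
# blue box top
for n,I,C,ws in(("top",pt,X,(180,240,222,290)),("scene",ps,Y,(195,265,270,358))):
    hsv=cv2.cvtColor(I,cv2.COLOR_RGB2HSV).astype(int)
    m=np.zeros(I.shape[:2],bool);r0,r1,c0,c1=ws;m[r0:r1,c0:c1]=1
    m&=(hsv[...,1]>110)&(abs(hsv[...,0]-113)<12)&(C[...,2]>.045)&(C[...,2]<.065)
    P=C[m][:,:2].astype(np.float32);r=cv2.minAreaRect((P*1000));print(n,"box",r,np.median(C[m][:,2]).round(4))
# carrier rim
for n,I,C,ws in(("top",pt,X,(170,240,320,405)),("scene",ps,Y,(235,345,130,240))):
    r0,r1,c0,c1=ws;Z=C[r0:r1,c0:c1].reshape(-1,3)
    print(n,"carrier z percentiles",np.nanpercentile(Z[:,2],[50,80,90,95,98,99.5]).round(3))
    Z=Z[Z[:,2]>.148];print(len(Z));r=cv2.minEnclosingCircle((Z[:,:2]*1000).astype(np.float32));print(r,Z[:,2].max())
```

```text
top comp [218 222   6  28  77] [219.4 234.9]
top rect ((220.5, 235.5), (27.0, 5.0), 90.0)
[[218.0, 222.0], [223.0, 222.0], [223.0, 249.0], [218.0, 249.0]]
depth median [ 0.5657  0.241  -0.0006]
scene comp [286 174  39  17 310] [306.3 181.2]
scene rect ((304.6049499511719, 179.9987030029297), (11.910285949707031, 40.56623077392578), 75.25643920898438)
[[283.5, 179.39999389648438], [322.70001220703125, 169.10000610351562], [325.70001220703125, 180.60000610351562], [286.5, 190.89999389648438]]
depth median [0.5344 0.1922 0.0661]
top plane [ 0.5908 -0.1818 -0.2487] normal [-0.503  0.155  0.851] tilt 31.7 az 162.9 1143 1227 bb [0.494 0.11  0.012] [0.601 0.237 0.079]
scene plane [ 0.5784 -0.1765 -0.2409] normal [-0.495  0.151  0.856] tilt 31.2 az 163.0 986 1043 bb [0.495 0.112 0.017] [0.604 0.238 0.079]
top box ((628.2607421875, 136.92904663085938), (150.75462341308594, 100.07093048095703), 72.80326080322266) 0.055
scene box ((629.4839477539062, 138.48825073242188), (151.19869995117188, 103.3636703491211), 72.61430358886719) 0.0557
top carrier z percentiles [0.002 0.129 0.132 0.16  0.174 0.176]
407
((617.005126953125, -170.24781799316406), 60.600830078125) 0.17883389133243854
scene carrier z percentiles [0.004 0.13  0.147 0.165 0.174 0.177]
1165
((617.2478637695312, -168.6434326171875), 61.585899353027344) 0.1791971744138805
```

Run:
```python
from h import *
pt,X=cloud("top");ps,Y=cloud("scene")
th=np.radians(31.6);ps_=np.radians(-17.2)
n=np.array([-np.sin(th)*np.cos(ps_),-np.sin(th)*np.sin(ps_),np.cos(th)])
ly=np.array([-np.sin(ps_),np.cos(ps_),0]);lx=np.cross(ly,n);print("n",n.round(3),"lx",lx.round(3),"ly",ly.round(3))
for nm,I,C,sl in(("top",pt,X,[-.2487,.5908,-.1818]),("scene",ps,Y,[-.2409,.5784,-.1765])):
    P=C.reshape(-1,3);col=I.reshape(-1,3)
    ok=~np.isnan(P[:,0])&(np.linalg.norm(P-[.545,.175,.05],axis=1)<.1);P=P[ok];col=col[ok].astype(int)
    h=(P[:,2]-(sl[0]+P[:,0]*sl[1]+P[:,1]*sl[2]))*n[2]
    grey=(col.max(1)-col.min(1)<40)&(col.max(1)>65)
    F=P[(abs(h)<.004)&grey&(P[:,2]>.01)]
    ab=np.c_[F@lx,F@ly]
    c,r=cv2.minEnclosingCircle((ab*1000).astype(np.float32))
    lo=np.percentile(ab,[1,99],axis=0)
    z0=np.median(F@n)
    cen=c[0]/1e3*lx+c[1]/1e3*ly+z0*n
    print(nm,"flange centre",cen.round(4),"r",r,"mid",(lo.mean(0)).round(4),np.array(c).round(1),"span",(lo[1]-lo[0]).round(4),"-> grip",(cen+.022*n).round(4))
    B=P[(h>.018)&(h<.034)&(col.max(1)<60)];Bh=h[(h>.018)&(h<.034)&(col.max(1)<60)]
    print(" bar n",len(B),"a",np.percentile(B@lx,[3,50,97]).round(4),"b",np.percentile(B@ly,[3,50,97]).round(4),"h",np.percentile(Bh,[5,50,95]).round(4))
# carrier
for nm,I,C in(("top",pt,X),("scene",ps,Y)):
    P=C.reshape(-1,3);P=P[~np.isnan(P[:,0])&(np.hypot(P[:,0]-.617,P[:,1]+.169)<.09)]
    for zl in(.165,.168,.171):
        Q=P[P[:,2]>zl]
        A=np.c_[2*Q[:,:2],np.ones(len(Q))];s=np.linalg.lstsq(A,(Q[:,:2]**2).sum(1),rcond=None)[0]
        print(nm,zl,len(Q),s[:2].round(4),"r",np.sqrt(s[2]+s[0]**2+s[1]**2).round(4),"ang cover",np.histogram(np.arctan2(Q[:,1]-s[1],Q[:,0]-s[0]),8)[0],"zmed",np.median(Q[:,2]).round(4))
a=cv2.resize(pt[165:255,320:415],None,fx=4.2,fy=4.2,interpolation=cv2.INTER_CUBIC);b=cv2.resize(ps[235:345,130:240],None,fx=3.6,fy=3.6,interpolation=cv2.INTER_CUBIC)
im=np.zeros((400,800,3),np.uint8);im[:a.shape[0],:a.shape[1]]=a;im[:b.shape[0],400:400+b.shape[1]]=b;cv2.imwrite("pics/carr.png",im[:,:,::-1])
# joint kinematics guess: tool y axis etc
from scipy.spatial.transform import Rotation as R
o=robot.get_obs();print(R.from_euler('xyz',o['ee_rot']).as_matrix().round(3))
```

```text
n [-0.501  0.155  0.852] lx [ 0.814 -0.252  0.524] ly [0.296 0.955 0.   ]
top flange centre [0.5471 0.174  0.0429] r 64.50624084472656 mid [0.4249 0.328 ] [423.8 328. ] span [0.1166 0.1207] -> grip [0.5361 0.1774 0.0616]
 bar n 133 a [0.4186 0.4259 0.4314] b [0.2906 0.3276 0.3627] h [0.0232 0.0277 0.0304]
scene flange centre [0.5483 0.1755 0.0452] r 65.0916976928711 mid [0.4341 0.3289] [425.6 329.8] span [0.1052 0.1207] -> grip [0.5373 0.1789 0.0639]
 bar n 219 a [0.421  0.4289 0.4327] b [0.2918 0.33   0.3665] h [0.0187 0.0256 0.0291]
top 0.165 241 [ 0.6165 -0.17  ] r 0.0584 ang cover [23 33 37 35 22 27 34 30] zmed 0.1736
top 0.168 208 [ 0.6166 -0.1701] r 0.0584 ang cover [22 28 29 28 20 23 31 27] zmed 0.174
top 0.171 183 [ 0.6167 -0.1702] r 0.0583 ang cover [22 25 26 20 20 22 26 22] zmed 0.1744
scene 0.165 615 [ 0.618 -0.169] r 0.0585 ang cover [ 91  46  65  96  86  54  76 101] zmed 0.1734
scene 0.168 522 [ 0.6179 -0.1689] r 0.0585 ang cover [76 43 55 80 73 51 64 80] zmed 0.174
scene 0.171 427 [ 0.6177 -0.1689] r 0.0585 ang cover [55 38 49 66 59 45 51 64] zmed 0.1744
[[ 0.259 -0.     0.966]
 [-0.966  0.002  0.259]
 [-0.002 -1.     0.   ]]
```

View pics/carr.png

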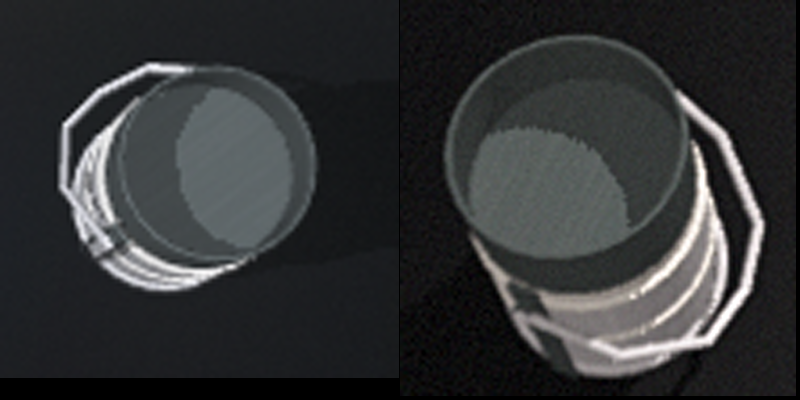

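Carrier axis is about (0.617,-0.1695), with the rim at about 0.174 in the depth, to be confirmed by touch. The lid grip is about (0.5367,0.178,0.062). Its bottom edge and plug contact agree with the green lid's top and the box edge to within 2 mm. Next I work out the rotation to the grasp.

Run:
```python
from h import *
from scipy.spatial.transform import Rotation as R
o=robot.get_obs();R0=R.from_euler('xyz',o['ee_rot'])
n=np.array([-.501,.155,.852]);n/=np.linalg.norm(n);ly=np.array([.296,.955,0]);ly/=np.linalg.norm(ly);lx=np.cross(ly,n)
for s in(1,-1):
    T=np.c_[s*lx,-n,np.cross(s*lx,-n)]
    # two-part: yaw first, then tilt about ly
    D=R.from_matrix(T)*R0.inv()
    print(s,np.degrees(D.as_rotvec()).round(1),np.degrees(D.magnitude()).round(1))
g=np.array([.5367,.178,.0625])
for s in(.1,.05,-.006): print(s,(g+s*n).round(4), (g+s*n-o['tool_pos']).round(4))
```

```text
1 [-23.8 -22.9  56.2] 65.3
-1 [  26.5  -27.5 -118.6] 124.6
0.1 [0.4866 0.1935 0.1477] [ 0.3444  0.7243 -0.0648]
0.05 [0.5117 0.1857 0.1051] [ 0.3694  0.7166 -0.1074]
-0.006 [0.5397 0.1771 0.0574] [ 0.3974  0.7079 -0.1551]
```

step_arm(commands=[{"xyz": [0.015, 0.03, 0.008], "twist": [0, 0, 3]}, {"xyz": [0.03, 0.06, 0.016], "twist": [-1, -1, 6]}, {"xyz": [0.045, 0.09, 0.024], "twist": [-2, -2, 9]}, {"xyz": [0.06, 0.12, 0.032], "twist": [-3, -3, 12]}, {"xyz": [0.075, 0.15, 0.04], "twist": [-4, -4, 15]}, {"xyz": [0.09, 0.18, 0.045], "twist": [-5, -5, 18]}, {"xyz": [0.105, 0.21, 0.05], "twist": [-6, -6, 20]}, {"xyz": [0.12, 0.24, 0.055], "twist": [-7, -7, 22]}, {"xyz": [0.135, 0.275, 0.06], "twist": [-8, -8, 24]}, {"xyz": [0.15, 0.31, 0.06], "twist": [-9, -9, 26]}, {"xyz": [0.165, 0.34, 0.06], "twist": [-10, -10, 28]}, {"xyz": [0.18, 0.37, 0.06], "twist": [-12, -11, 28]}], fingers=60)

```text
time: 1.1
tool_pos: [0.3224, -0.1602, 0.2734]
ee_rot: [-1.503, -0.275, -0.827]
wrist_force: [1.0, 0.3, 0.5]
width: 0.0718
```

step_arm(commands=[{"xyz": [0.014, 0.03, 0.0], "twist": [-1, -1, 2]}, {"xyz": [0.028, 0.06, 0.0], "twist": [-2, -2, 5]}, {"xyz": [0.042, 0.09, 0.0], "twist": [-3, -3, 7]}, {"xyz": [0.056, 0.12, 0.0], "twist": [-4, -4, 10]}, {"xyz": [0.07, 0.15, 0.0], "twist": [-5, -5, 12]}, {"xyz": [0.084, 0.18, 0.0], "twist": [-6, -6, 15]}, {"xyz": [0.098, 0.21, -0.01], "twist": [-7, -7, 17]}, {"xyz": [0.112, 0.24, -0.03], "twist": [-8, -8, 20]}, {"xyz": [0.126, 0.27, -0.05], "twist": [-9, -9, 22]}, {"xyz": [0.14, 0.3, -0.07], "twist": [-10, -10, 25]}, {"xyz": [0.152, 0.33, -0.09], "twist": [-11, -11, 27]}, {"xyz": [0.164, 0.354, -0.106], "twist": [-12, -12, 28]}])

```text
time: 2.1
tool_pos: [0.4856, 0.1946, 0.1651]
ee_rot: [-1.575, -0.559, -0.301]
wrist_force: [-0.2, -0.2, 0.4]
width: 0.072
```

```bash
cat > g.py <<'E'
from h import *
from scipy.spatial.transform import Rotation as R
n=np.array([-.501,.155,.852]);n/=np.linalg.norm(n);ly=np.array([.296,.955,0]);ly/=np.linalg.norm(ly);lx=np.cross(ly,n)
T=R.from_matrix(np.c_[lx,-n,np.cross(lx,-n)]);g=np.array([.5367,.178,.0625])
E
python3 - <<'E'
from g import *
o=robot.get_obs();R0=R.from_euler('xyz',o['ee_rot'])
print(o['joint_positions'].round(2) if hasattr(o['joint_positions'],'round') else o['joint_positions'],o['tool_pos'],np.degrees((T*R0.inv()).as_rotvec()).round(2))
print(g+.1*n-o['tool_pos'],g+.05*n-o['tool_pos'])
E
```

```text
[ 0.53 -0.21  1.86 -0.45  1.15  0.95] [0.48559315 0.19463568 0.1650754 ] [0.34 0.32 0.19]
[ 0.00103013 -0.00114288 -0.01741499] [ 0.02606849 -0.00888928 -0.0599952 ]
```

step_arm(commands=[{"xyz": [0.006, -0.002, -0.02], "twist": [0.3, 0.3, 0.2]}, {"xyz": [0.013, -0.005, -0.035], "twist": [0.3, 0.3, 0.2]}, {"xyz": [0.019, -0.007, -0.047], "twist": [0.3, 0.3, 0.2]}, {"xyz": [0.026, -0.009, -0.06], "twist": [0.3, 0.3, 0.2]}, {"xyz": [0.031, -0.0105, -0.069], "twist": [0.3, 0.3, 0.2]}, {"xyz": [0.031, -0.0105, -0.069], "twist": [0.3, 0.3, 0.2]}])

```text
time: 2.6
tool_pos: [0.5162, 0.1811, 0.0953]
ee_rot: [-1.574, -0.549, -0.303]
wrist_force: [-0.8, 0.7, 0.0]
width: 0.072
```

Run:
```python
from g import *
o=robot.get_obs();R0=R.from_euler('xyz',o['ee_rot']);t=o['tool_pos']
print(np.degrees((T*R0.inv()).as_rotvec()).round(2),"tcp-g in lid axes",[(t-g)@v for v in(lx,ly,n)])
for s in(.02,-.006): print(s,g+s*n-t)
im=np.zeros((480,800,3),np.uint8)
for k,nm in enumerate(("scene","top")):
    p,d=robot.snapshot(nm);np.savez(f"pics/{nm}1.npz",p=p,d=d)
    u,v=proj(nm,g)[0].astype(int);print(u,v)
    c=p[max(v-60,0):v+60,u-50:u+50];c=cv2.resize(c,(400,480),interpolation=cv2.INTER_CUBIC);im[:,400*k:400*k+400]=c
cv2.imwrite("pics/pre.png",im[:,:,::-1])
```

```text
[ 0.11 -0.19  0.23] tcp-g in lid axes [np.float64(-0.0003074830378849022), np.float64(-0.003133282866515293), np.float64(0.03864873294263373)]
0.02 [ 1.05128838e-02  1.62191769e-05 -1.57194387e-02]
-0.006 [ 0.02353283 -0.00401191 -0.03786115]
302 183
238 241
```

View pics/pre.png

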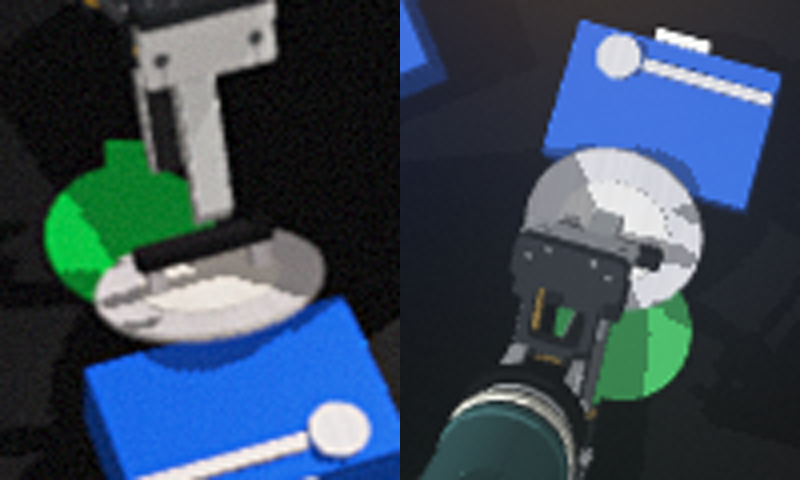

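Crop: the open jaws are above and straddling the bar (left crop (205,245)), with the fingers clear of the box. Going down along the lid normal.

step_arm(commands=[{"xyz": [0.004, -0.001, -0.007], "twist": [0, 0, 0]}, {"xyz": [0.008, -0.002, -0.013], "twist": [0, 0, 0]}, {"xyz": [0.012, -0.002, -0.019], "twist": [0, 0, 0]}, {"xyz": [0.016, -0.003, -0.025], "twist": [0, 0, 0]}, {"xyz": [0.02, -0.003, -0.032], "twist": [0, 0, 0]}, {"xyz": [0.0235, -0.004, -0.037], "twist": [0, 0, 0]}, {"xyz": [0.0235, -0.004, -0.037], "twist": [0, 0, 0]}])

```text
time: 3.28
tool_pos: [0.5405, 0.1776, 0.0595]
ee_rot: [-1.572, -0.551, -0.304]
wrist_force: [0.4, -0.3, -0.7]
width: 0.0718
```

Run:
```python
from g import *
o=robot.get_obs();t=o['tool_pos']
print("tcp-g in lid axes",[((t-g)@v).round(4) for v in(lx,ly,n)],o['wrist_force'],o['wrist_torque'])
```

```text
tcp-g in lid axes [np.float64(0.0016), np.float64(0.0007), np.float64(-0.0045)] [ 0.4254746  -0.2906845  -0.68924905] [ 0.00911865  0.18334189 -0.04962076]
```

step_arm(commands=[{"xyz": [0, 0, 0], "twist": [0, 0, 0]}, {"xyz": [0, 0, 0], "twist": [0, 0, 0]}, {"xyz": [0, 0, 0], "twist": [0, 0, 0]}, {"xyz": [0, 0, 0], "twist": [0, 0, 0]}, {"xyz": [0, 0, 0], "twist": [0, 0, 0]}, {"xyz": [0, 0, 0], "twist": [0, 0, 0]}, {"xyz": [0, 0, 0], "twist": [0, 0, 0]}, {"xyz": [0, 0, 0], "twist": [0, 0, 0]}], fingers=203)

```text
time: 3.95
tool_pos: [0.5408, 0.1783, 0.0616]
ee_rot: [-1.569, -0.553, -0.304]
wrist_force: [0.3, -0.2, -0.1]
width: 0.0222
```

Run:
```python
from g import *
o=robot.get_obs();print(o['wrist_force'],o['width'])
im=np.zeros((480,800,3),np.uint8)
for k,nm in enumerate(("scene","top")):
    p,d=robot.snapshot(nm);np.savez(f"pics/{nm}2.npz",p=p,d=d)
    u,v=proj(nm,g)[0].astype(int)
    c=p[v-36:v+36,u-30:u+30];c=cv2.resize(c,(400,480),interpolation=cv2.INTER_CUBIC);im[:,400*k:400*k+400]=c
cv2.imwrite("pics/pre2.png",im[:,:,::-1])
```

```text
[ 0.30629693 -0.15400351 -0.09329754] 0.0222292013596697
```

View pics/pre2.png

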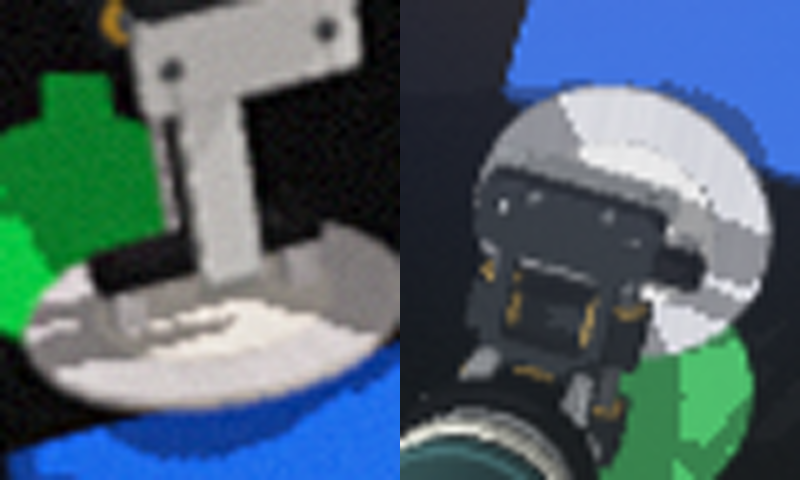

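The finger sits mid-bar, with its tip below the bar and above the flange. The width reads 22 mm with no contact force. Closing.

step_arm(commands=[{"xyz": [0, 0, 0], "twist": [0, 0, 0]}, {"xyz": [0, 0, 0], "twist": [0, 0, 0]}, {"xyz": [0, 0, 0], "twist": [0, 0, 0]}, {"xyz": [0, 0, 0], "twist": [0, 0, 0]}, {"xyz": [0, 0, 0], "twist": [0, 0, 0]}, {"xyz": [0, 0, 0], "twist": [0, 0, 0]}], fingers=255)

```text
time: 4.55
tool_pos: [0.5409, 0.178, 0.0613]
ee_rot: [-1.57, -0.553, -0.304]
wrist_force: [0.2, 0.2, -2.8]
width: 0.0138
```

Width is 13.8 mm, so it holds the 14 mm bar. Lifting straight up, slowly at first.

step_arm(commands=[{"xyz": [0, 0, 0.001], "twist": [0, 0, 0]}, {"xyz": [0, 0, 0.003], "twist": [0, 0, 0]}, {"xyz": [0, 0, 0.006], "twist": [0, 0, 0]}, {"xyz": [0, 0, 0.01], "twist": [0, 0, 0]}, {"xyz": [0, 0, 0.015], "twist": [0, 0, 0]}, {"xyz": [0, 0, 0.022], "twist": [0, 0, 0]}, {"xyz": [0, 0, 0.03], "twist": [0, 0, 0]}, {"xyz": [0, 0, 0.04], "twist": [0, 0, 0]}, {"xyz": [0, 0, 0.05], "twist": [0, 0, 0]}, {"xyz": [0, 0, 0.062], "twist": [0, 0, 0]}, {"xyz": [0, 0, 0.074], "twist": [0, 0, 0]}, {"xyz": [0, 0, 0.085], "twist": [0, 0, 0]}])

```text
time: 5.55
tool_pos: [0.5412, 0.1784, 0.1486]
ee_rot: [-1.568, -0.554, -0.305]
wrist_force: [0.9, -0.3, -1.5]
width: 0.0137
```

step_arm(commands=[{"xyz": [0, 0, 0.012], "twist": [0, 0, 0]}, {"xyz": [0, 0, 0.025], "twist": [0, 0, 0]}, {"xyz": [0, 0, 0.04], "twist": [0, 0, 0]}, {"xyz": [0, 0, 0.055], "twist": [0, 0, 0]}, {"xyz": [0, 0, 0.07], "twist": [0, 0, 0]}, {"xyz": [0, 0, 0.085], "twist": [0, 0, 0]}, {"xyz": [0, 0, 0.1], "twist": [0, 0, 0]}, {"xyz": [0, 0, 0.11], "twist": [0, 0, 0]}, {"xyz": [0, 0, 0.12], "twist": [0, 0, 0]}, {"xyz": [0, 0, 0.12], "twist": [0, 0, 0]}])

```text
time: 6.38
tool_pos: [0.5418, 0.1786, 0.27]
ee_rot: [-1.566, -0.557, -0.306]
wrist_force: [-0.0, 0.5, -2.2]
width: 0.0138
```

Run:
```python
from g import *
o=robot.get_obs();print(o['wrist_force'],o['wrist_torque'],o['width'])
im=np.zeros((300,800,3),np.uint8)
for k,nm in enumerate(("scene","top")):
    p,d=robot.snapshot(nm);np.savez(f"pics/{nm}3.npz",p=p,d=d)
    im[:,400*k:400*k+400]=cv2.resize(p,(400,300))
cv2.imwrite("pics/lift.png",im[:,:,::-1])
```

```text
[-0.0465712   0.50258322 -2.24045031] [0.11518308 0.33872191 0.03531754] 0.013761951426329891
```

View pics/lift.png

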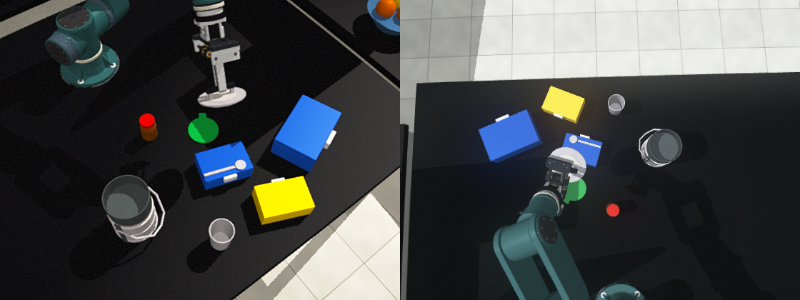

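The lid is held and clear of the heap, and the heap looks unmoved (box at (222,165) in the left half, green lid at (203,128)). Now levelling the lid and carrying it over the carrier.

step_arm(commands=[{"xyz": [0.004, -0.015, 0], "twist": [0.6, 2.0, 0]}, {"xyz": [0.01, -0.04, 0], "twist": [1.4, 4.5, 0]}, {"xyz": [0.017, -0.075, 0], "twist": [2.2, 7.0, 0]}, {"xyz": [0.025, -0.11, 0], "twist": [3.0, 9.7, 0]}, {"xyz": [0.033, -0.145, 0], "twist": [4.0, 12.8, 0]}, {"xyz": [0.04, -0.18, 0], "twist": [5.0, 16.0, 0]}, {"xyz": [0.048, -0.215, 0], "twist": [6.0, 19.2, 0]}, {"xyz": [0.055, -0.25, 0], "twist": [7.0, 22.4, 0]}, {"xyz": [0.062, -0.285, 0], "twist": [8.0, 25.6, 0]}, {"xyz": [0.069, -0.315, 0], "twist": [9.0, 28.8, 0]}, {"xyz": [0.073, -0.338, 0], "twist": [9.4, 30.2, 0]}, {"xyz": [0.075, -0.348, 0], "twist": [9.4, 30.2, 0]}])

```text
time: 7.48
tool_pos: [0.6164, -0.1743, 0.2626]
ee_rot: [-1.573, 0.004, -0.308]
wrist_force: [0.2, -0.9, -3.0]
width: 0.0138
```

step_arm(commands=[{"xyz": [0, 0, 0], "twist": [0, 0, 0]}, {"xyz": [0, 0, 0], "twist": [0, 0, 0]}, {"xyz": [0, 0, 0], "twist": [0, 0, 0]}, {"xyz": [0, 0, 0], "twist": [0, 0, 0]}])

```text
time: 7.82
tool_pos: [0.6156, -0.1678, 0.2673]
ee_rot: [-1.57, -0.002, -0.302]
wrist_force: [-0.3, 0.4, -2.9]
width: 0.0136
```

```bash
cat > meas.py <<'E'
import sys
from g import *
i=sys.argv[1]
o=robot.get_obs();R0=R.from_euler('xyz',o['ee_rot']);t=np.array(o['tool_pos'])
print("t",o['time'],"tcp",t.round(4),"approach",R0.as_matrix()[:,1].round(4),"jaw",R0.as_matrix()[:,0].round(4),"q",np.round(o['joint_positions'],2),"F",np.round(o['wrist_force'],2),"w",o['width'])
im=np.zeros((480,800,3),np.uint8)
ax=R0.as_matrix()
for k,nm in enumerate(("scene","top")):
    p,d=robot.snapshot(nm);np.savez(f"pics/{nm}{i}.npz",p=p,d=d)
    u,v=proj(nm,t)[0].astype(int)
    c=p[max(v-60,0):v+60,max(u-50,0):u+50];c=cv2.resize(c,(400,480),interpolation=cv2.INTER_CUBIC);im[:,400*k:400*k+400]=c
    _,C=cloud(nm,i)
    P=C.reshape(-1,3);col=p.reshape(-1,3).astype(int)
    m=~np.isnan(P[:,0])&(np.hypot(P[:,0]-t[0],P[:,1]-t[1])<.075)&(abs(P[:,2]-(t[2]-.018))<.015)&(col.max(1)>65)&(col.max(1)-col.min(1)<40)
    P=P[m]
    if len(P)<60: print(nm,"few",len(P));continue
    Q=P
    for _ in range(10):
        s=np.linalg.lstsq(np.c_[Q[:,:2]-t[:2],np.ones(len(Q))],Q[:,2],rcond=None)[0]
        r=P[:,2]-np.c_[P[:,:2]-t[:2],np.ones(len(P))]@s;Q=P[abs(r)<.004]
    c,r=cv2.minEnclosingCircle((Q[:,:2]*1000).astype(np.float32))
    cov=np.histogram(np.arctan2(Q[:,1]-c[1]/1e3,Q[:,0]-c[0]/1e3),8,(-np.pi,np.pi))[0]
    print(nm,"flange slopes deg",np.degrees(s[:2]).round(2),"z at tcp",s[2].round(4),"n",len(Q),"circle",np.round(c,1),round(r,1),cov)
cv2.imwrite(f"pics/m{i}.png",im[:,:,::-1])
E
python3 meas.py 4
```

```text
t 7.8167 tcp [ 0.6156 -0.1678  0.2673] approach [ 2.3e-03 -2.0e-04 -1.0e+00] jaw [ 0.9549 -0.297   0.0022] q [-0.36  0.28  1.04  0.    1.82 -0.05] F [-0.32  0.4  -2.91] w 0.01362677809789304
scene flange slopes deg [0.37 0.2 ] z at tcp 0.2477 n 2069 circle [ 615.2 -168. ] 65.4 [ 63 165 348 494 404 348 246   1]
top flange slopes deg [ 0.31 -0.51] z at tcp 0.2476 n 809 circle [ 614.  -170.5] 64.5 [  0   5   0  15 237 203 265  84]
```

View pics/m4.png

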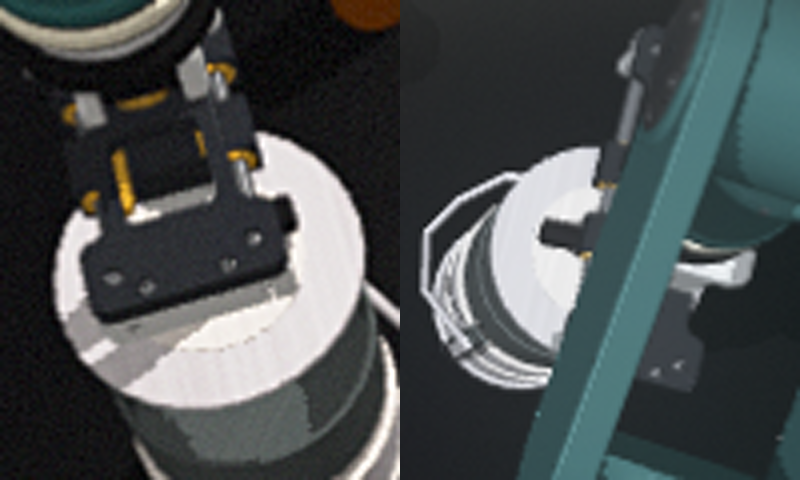

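The lid is level within 0.5°. Seen by the same camera, its centre needs about +2.7 mm in x. Going down to just above the rim, then measuring again.

step_arm(commands=[{"xyz": [0.0013, 0, -0.006], "twist": [0, 0, 0]}, {"xyz": [0.0027, 0, -0.013], "twist": [0, 0, 0]}, {"xyz": [0.0027, 0, -0.02], "twist": [0, 0, 0]}, {"xyz": [0.0027, 0, -0.027], "twist": [0, 0, 0]}, {"xyz": [0.0027, 0, -0.034], "twist": [0, 0, 0]}, {"xyz": [0.0027, 0, -0.04], "twist": [0, 0, 0]}, {"xyz": [0.0027, 0, -0.046], "twist": [0, 0, 0]}, {"xyz": [0.0027, 0, -0.05], "twist": [0, 0, 0]}, {"xyz": [0.0027, 0, -0.05], "twist": [0, 0, 0]}, {"xyz": [0.0027, 0, -0.05], "twist": [0, 0, 0]}, {"xyz": [0.0027, 0, -0.05], "twist": [0, 0, 0]}])

```text
time: 8.83
tool_pos: [0.6187, -0.1699, 0.217]
ee_rot: [-1.571, -0.002, -0.304]
wrist_force: [-0.4, -0.1, -1.9]
width: 0.0136
```

```bash
python3 meas.py 5
```

```text
t 8.8333 tcp [ 0.6187 -0.1699  0.217 ] approach [ 2.e-03 -6.e-04 -1.e+00] jaw [ 0.9542 -0.2992  0.0021] q [-0.36  0.29  1.13  0.    1.72 -0.05] F [-0.38 -0.05 -1.86] w 0.013593927777459122
scene flange slopes deg [0.13 0.22] z at tcp 0.1975 n 1806 circle [ 617.7 -170.3] 65.1 [ 70 163 260 423 350 322 218   0]
top flange slopes deg [ 0.05 -0.91] z at tcp 0.1976 n 710 circle [ 617.2 -171.9] 63.9 [  0   8   0   9 206 183 238  66]
```

View pics/m5.png

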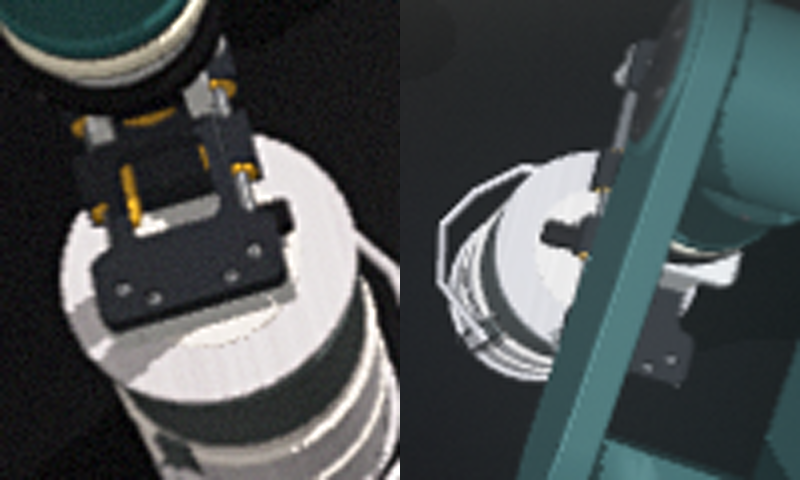

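step_arm(commands=[{"xyz": [0, 0.001, -0.002], "twist": [0, 0, 0]}, {"xyz": [0, 0.0015, -0.005], "twist": [0, 0, 0]}, {"xyz": [0, 0.0015, -0.008], "twist": [0, 0, 0]}, {"xyz": [0, 0.0015, -0.01], "twist": [0, 0, 0]}, {"xyz": [0, 0.0015, -0.011], "twist": [0, 0, 0]}, {"xyz": [0, 0.0015, -0.012], "twist": [0, 0, 0]}, {"xyz": [0, 0.0015, -0.013], "twist": [0, 0, 0]}, {"xyz": [0, 0.0015, -0.013], "twist": [0, 0, 0]}])

```text
time: 9.6
tool_pos: [0.6185, -0.1683, 0.2033]
ee_rot: [-1.571, -0.001, -0.304]
wrist_force: [-0.4, 0.5, -2.5]
width: 0.0135
```

step_arm(commands=[{"xyz": [0, 0, -0.0005], "twist": [0, 0, 0]}, {"xyz": [0, 0, -0.001], "twist": [0, 0, 0]}, {"xyz": [0, 0, -0.0015], "twist": [0, 0, 0]}, {"xyz": [0, 0, -0.002], "twist": [0, 0, 0]}])

```text
time: 9.93
tool_pos: [0.6186, -0.1683, 0.2016]
ee_rot: [-1.571, -0.001, -0.304]
wrist_force: [0.4, -0.4, -2.8]
width: 0.0137
```

step_arm(commands=[{"xyz": [0, 0, -0.0005], "twist": [0, 0, 0]}, {"xyz": [0, 0, -0.001], "twist": [0, 0, 0]}, {"xyz": [0, 0, -0.0015], "twist": [0, 0, 0]}, {"xyz": [0, 0, -0.002], "twist": [0, 0, 0]}])

```text
time: 10.27
tool_pos: [0.6186, -0.1683, 0.1995]
ee_rot: [-1.571, -0.001, -0.304]
wrist_force: [-0.5, -0.1, -1.2]
width: 0.0138
```

step_arm(commands=[{"xyz": [0, 0, -0.0003], "twist": [0, 0, 0]}, {"xyz": [0, 0, -0.0006], "twist": [0, 0, 0]}, {"xyz": [0, 0, -0.001], "twist": [0, 0, 0]}])

```text
time: 10.52
tool_pos: [0.6187, -0.1683, 0.1992]
ee_rot: [-1.571, -0.002, -0.304]
wrist_force: [-0.5, 0.7, 0.4]
width: 0.0137
```

step_arm(commands=[{"xyz": [0, 0, -0.0003], "twist": [0, 0, 0]}, {"xyz": [0, 0, -0.0006], "twist": [0, 0, 0]}, {"xyz": [0, 0, -0.0006], "twist": [0, 0, 0]}])

```text
time: 10.77
tool_pos: [0.6187, -0.1683, 0.1991]
ee_rot: [-1.571, -0.003, -0.304]
wrist_force: [-0.7, 1.4, 3.8]
width: 0.0139
```

Contact: the force rose by about 6 N at TCP z ≈ 0.199. I'm checking that it is the flange on the rim and not the plug on the edge.

```bash
python3 meas.py 6
```

```text
t 10.7667 tcp [ 0.6187 -0.1683  0.1991] approach [ 2.5e-03 -7.0e-04 -1.0e+00] jaw [ 0.9542 -0.2991  0.0026] q [-0.35  0.29  1.16  0.    1.69 -0.05] F [-0.68  1.41  3.84] w 0.01387744066314708
scene flange slopes deg [-0.28  0.24] z at tcp 0.1795 n 1734 circle [ 617.3 -169.5] 65.2 [ 69 167 239 398 334 316 210   1]
top flange slopes deg [ 0.08 -0.42] z at tcp 0.1791 n 685 circle [ 616.7 -170.5] 64.0 [  0  13   0   2 198 176 237  59]
```

View pics/m6.png

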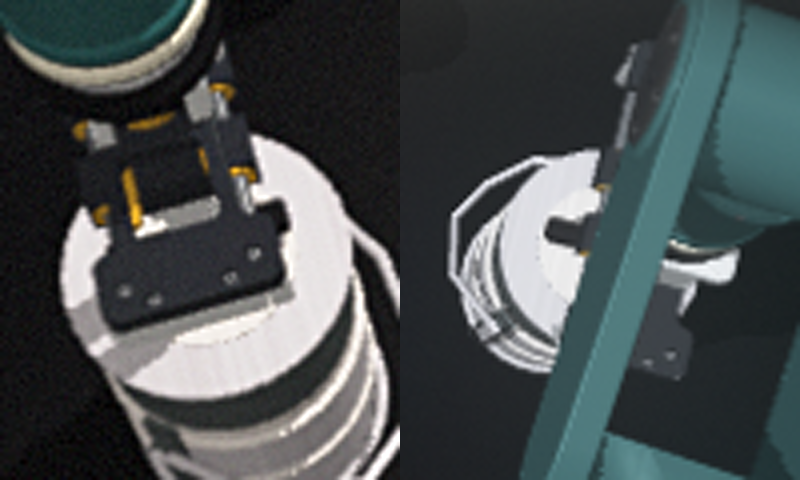

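The flange's upper face is at 0.1793, so its underside is at 0.1753, on the 0.174–0.175 rim. It is level, 0–1 mm off the axis and seated. I hold for a moment, then release.

step_arm(commands=[{"xyz": [0, 0, 0], "twist": [0, 0, 0]}, {"xyz": [0, 0, 0], "twist": [0, 0, 0]}, {"xyz": [0, 0, 0], "twist": [0, 0, 0]}])

```text
time: 11.12
tool_pos: [0.6187, -0.1683, 0.199]
ee_rot: [-1.571, -0.003, -0.304]
wrist_force: [-1.0, 1.3, 5.3]
width: 0.0134
```

step_arm(commands=[{"xyz": [0, 0, 0], "twist": [0, 0, 0]}, {"xyz": [0, 0, 0], "twist": [0, 0, 0]}, {"xyz": [0, 0, 0], "twist": [0, 0, 0]}, {"xyz": [0, 0, 0], "twist": [0, 0, 0]}, {"xyz": [0, 0, 0], "twist": [0, 0, 0]}, {"xyz": [0, 0, 0], "twist": [0, 0, 0]}], fingers=130)

```text
time: 11.62
tool_pos: [0.6185, -0.1683, 0.1975]
ee_rot: [-1.571, -0.001, -0.304]
wrist_force: [-0.2, -0.3, 0.1]
width: 0.0454
```

Released at 45 mm, force about 0. Withdrawing straight up and back.

step_arm(commands=[{"xyz": [0, 0, 0.004], "twist": [0, 0, 0]}, {"xyz": [0, 0, 0.01], "twist": [0, 0, 0]}, {"xyz": [0, 0, 0.02], "twist": [0, 0, 0]}, {"xyz": [0, 0, 0.035], "twist": [0, 0, 0]}, {"xyz": [0, 0, 0.055], "twist": [0, 0, 0]}, {"xyz": [0, 0, 0.075], "twist": [0, 0, 0]}, {"xyz": [-0.02, 0, 0.095], "twist": [0, 0, 0]}, {"xyz": [-0.05, -0.01, 0.11], "twist": [0, 0, 0]}, {"xyz": [-0.08, -0.03, 0.12], "twist": [0, 0, 0]}, {"xyz": [-0.11, -0.05, 0.12], "twist": [0, 0, 0]}, {"xyz": [-0.14, -0.07, 0.12], "twist": [0, 0, 0]}, {"xyz": [-0.17, -0.09, 0.12], "twist": [0, 0, 0]}])

```text
time: 12.62
tool_pos: [0.4473, -0.2589, 0.32]
ee_rot: [-1.572, -0.004, -0.303]
wrist_force: [1.0, -0.2, 0.9]
width: 0.0462
```

step_arm(commands=[{"xyz": [-0.02, -0.03, 0], "twist": [0, 0, 0]}, {"xyz": [-0.05, -0.06, 0], "twist": [0, 0, 0]}, {"xyz": [-0.08, -0.09, 0], "twist": [0, 0, 0]}, {"xyz": [-0.1, -0.12, 0], "twist": [0, 0, 0]}, {"xyz": [-0.12, -0.14, 0], "twist": [0, 0, 0]}, {"xyz": [-0.12, -0.14, 0], "twist": [0, 0, 0]}])

```text
time: 13.12
tool_pos: [0.3251, -0.4018, 0.3189]
ee_rot: [-1.574, -0.001, -0.311]
wrist_force: [-0.1, 0.4, -0.6]
width: 0.0461
```

Run:
```python
from g import *
o=robot.get_obs();print(o['time'],o['tool_pos'],o['wrist_force'])
im=np.zeros((300,800,3),np.uint8)
for k,nm in enumerate(("scene","top")):
    p,d=robot.snapshot(nm);np.savez(f"pics/{nm}7.npz",p=p,d=d)
    im[:,400*k:400*k+400]=cv2.resize(p,(400,300))
    _,C=cloud(nm,7);P=C.reshape(-1,3);col=p.reshape(-1,3).astype(int)
    P=P[~np.isnan(P[:,0])&(np.hypot(P[:,0]-.617,P[:,1]+.1695)<.08)&(col.max(1)>65)]
    Q=P[abs(P[:,2]-.179)<.008];Q0=Q
    for _ in range(8):
        s=np.linalg.lstsq(np.c_[Q[:,:2]-[.617,-.1695],np.ones(len(Q))],Q[:,2],rcond=None)[0];r=Q0[:,2]-np.c_[Q0[:,:2]-[.617,-.1695],np.ones(len(Q0))]@s;Q=Q0[abs(r)<.004]
    c,r=cv2.minEnclosingCircle((Q[:,:2]*1000).astype(np.float32));print(nm,"lid slopes deg",np.degrees(s[:2]).round(2),s[2].round(4),np.round(c,1),r)
    # others: colour masks vs first
    p0,d0=load(nm)
    for name,lo,hi in(("green",(45,120,60),(75,255,255)),("blue",(101,110,60),(125,255,255)),("red",(0,150,120),(5,255,255))):
        A=[cv2.inRange(cv2.cvtColor(x,cv2.COLOR_RGB2HSV),lo,hi) for x in(p0,p)]
        print(name,[ [tuple(np.round(cv2.connectedComponentsWithStats(a)[3][j],1))+(int(cv2.connectedComponentsWithStats(a)[2][j,4]),) for j in range(1,cv2.connectedComponentsWithStats(a)[0]) if cv2.connectedComponentsWithStats(a)[2][j,4]>150] for a in A])
cv2.imwrite("pics/end.png",im[:,:,::-1])
```

```text
13.1167 [ 0.32507781 -0.40176461  0.31885548] [-0.07616663  0.44121389 -0.62101196]
scene lid slopes deg [-0.14  0.22] 0.1797 [ 617.2 -169.2] 65.16981506347656
green [[(np.float64(281.1), np.float64(176.3), 922)], [(np.float64(284.1), np.float64(180.7), 1323)]]
blue [[(np.float64(536.8), np.float64(24.4), 864), (np.float64(427.4), np.float64(185.3), 6028), (np.float64(311.6), np.float64(229.5), 3202)], [(np.float64(536.8), np.float64(24.4), 863), (np.float64(427.4), np.float64(185.3), 6027), (np.float64(311.6), np.float64(229.0), 3303)]]
red [[(np.float64(205.5), np.float64(168.9), 363)], [(np.float64(205.5), np.float64(168.9), 366)]]
top lid slopes deg [-0.08  0.02] 0.179 [ 617.2 -170.8] 64.42938232421875
green [[(np.float64(242.6), np.float64(268.4), 742)], [(np.float64(242.8), np.float64(264.3), 1000)]]
blue [[(np.float64(154.0), np.float64(191.0), 4151), (np.float64(254.4), np.float64(209.8), 1543)], [(np.float64(154.0), np.float64(191.0), 4148), (np.float64(253.2), np.float64(211.2), 1764)]]
red [[(np.float64(298.1), np.float64(294.0), 238)], [(np.float64(298.1), np.float64(294.0), 238)]]
```

View pics/end.png

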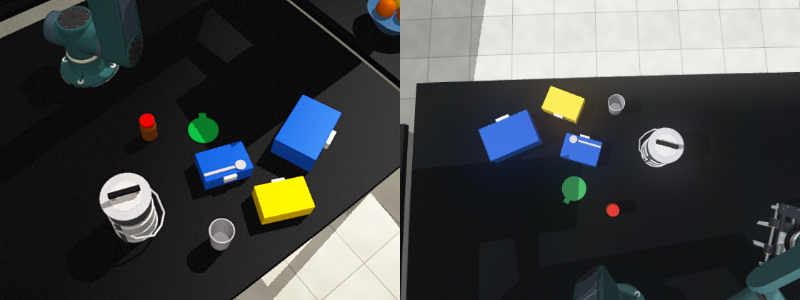

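The end picture shows the lid flat on the carrier (left (126,193), right (667,145)). The heap and bystanders are in place and the arm is clear. Handing in.

```bash
python3 -c "
from bench import robot
print(robot.close_job())"
```

```text
the job is handed in; nothing more can be done
None
```

The tiffin lid is on the carrier, flat and fully seated, and the job is handed in at about 13 s of the 56 s allowed. I gripped the lid square to its lean by the black handle and lifted it straight up off the heap. I levelled it in the air and lowered it until the wrist force rose by 6–8 N. Then I released it and moved the arm clear.

**Last checks:**
- **Lid:** it tilts about 0.1–0.3°, with its centre within about 1 mm of the mouth axis. The flange underside is at about 0.175 m, on a rim that stands about 15 mm above nominal. That puts the handle about 41 mm above the nominal rim.
- **Lunchbox, green lid and jar:** the jar's image centre is unchanged. The centres of the lunchbox and green lid moved by up to 1.9 and 5 pixels, because more of them shows with the steel lid gone. I did not re-measure their positions separately.
- **Spoon, tumbler and carrier:** I checked the spoon and tumbler only by eye, and saw no movement. I did not re-measure the carrier itself; the seated lid's centre lies within about 1 mm of the axis measured at the start.
- **Small disagreements:** the two cameras differ by 1–2 mm on where the carrier and lid are. The rim found by touch was about 1 mm higher than the depth images suggested.

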